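# Build the sintering stack on the furnace hearth

### The arm

A 6-joint arm with a two-finger parallel gripper is mounted at the origin on a cart in front of the work surface, level with it; the furniture and walls round the work are solid. World frame = base frame: x ahead of the robot, y to its left, z up, the work surface at z = 0. Lengths are in mm, angles in rad, forces in N, time in s.
With the tool pointing down it reaches from about 350 to 875 mm from the base axis. Payload 4.2 kg.
Tool frame: the origin (TCP) lies midway between the tips of the shut fingers; the grasp point (between the pads) lies 19 mm behind it (tcp_to_grasp is the distance from the TCP to the grasp point, in mm); z points along the fingers, y is the line along which they close (so a half turn about z gives the same grasp; the last joint's range is limited). The gripper opens to 85 mm and grips with 20 to 120 N. Pads are 22 mm wide; open, the fingers measure 114 mm over their backs; the gripper's body (76 mm by 85 mm) begins 54 mm behind the grasp point. The pads swing forward as they close: fully open they stand 13 mm farther back than shut.
Start: joints at [1.569, 0.385, 0.008, 0, -1.194, -0.259], TCP at [161.127, 603.852, 231.312] pointing down, gripper open.
Joint ranges: [-3.14, 3.14], [-1.21, 2.06], [-1.07, 1.41], [-3.16, 2.05], [-2.99, -0.16], [-3.1, 3.1]. Speed limits (rad/s): [2.79, 2.79, 3.14, 3.14, 3.14, 3.14].

### API

Orientations are given as a unit quaternion [x, y, z, w].
In Python, from bench import read_state, get_image, job_done, tcp_to_grasp gives the robot as it stands.
- The arm moves only by the tool jog_arm, never from a script. Its argument "plan" is a list of rows, each a list of 3 entries, a list of its own where there are three numbers: the finger opening in mm, from 0 to 85.4, then the shift along the tool's x, y, z as a fraction of full scale, then the turn, a rotation vector about the tool's x, y, z as a fraction of full scale. A call has 1 to 10 rows; each row is the pose to reach, as a shift and turn from the pose commanded when the call began, along the tool's axes at that moment; what a row does not reach only later rows make up. Full scale, the value 1, is 0.1 m for a shift and 60 degrees for a turn. A row lasts 1/8 s, in which the tool goes at most 62.5 mm and 10.7 degrees, less where a joint would pass 70% of its speed; a pose out of reach is approached as far as the arm can. A call with a number of a shift or a turn outside -1 to 1 is refused whole. A call with a gripper value outside its range is refused whole. The fingers move at their own pace and stop on an object; the grip force is fixed at half the most. Time passes only in rows, so rows that repeat a pose let the fingers close. It gives the time, the measured TCP pose, the force, the opening and the grip force at its end, in the units of the state.
- read_state(): the state, without advancing time (a new reading comes with each control period).
- get_image(name): name is "scene" or "top" or "wrist"; returns a dict with "img" (480x640x3 uint8, red, green, blue), "range_z" (480x640 float32, mm along the optical axis (not along the pixel's ray), 0 where there is no reading), "intrinsics" (3x3 intrinsics, pixels), "extrinsics" (4x4, takes a point from camera to world coordinates); the wrist camera has in their place "tool_from_camera" (4x4, takes a point from camera to tool coordinates, whose origin is the TCP and whose axes are the flange's). Camera axes: x right, y down, z forward; pixel columns grow to the right and rows downward; lengths in mm; the calibration is good to about 2 mm. A picture is of the moment at which its call begins: read the wrist's pose just before it.
- job_done(): hands the job in; it is judged then, once.
The state is a dict: "clock": time; "joints": joint angles; "joint_vel": joint speeds; "joint_efforts": joint torques, N m; "position": TCP position; "ee_rot": TCP orientation; "contact_force": force on the tool from outside, world axes, zero at the start; "wrist_torque": the same for the moment, N m; "gripper_width": finger opening in mm; "grasp_force": force on a finger pad.
Only numpy, scipy, OpenCV 4.12 (cv2) and the standard library are available. Lean on these libraries where they do the work, as an engineer would, in place of code of your own. Each camera call takes 0.05 s, during which the arm holds its last target. There are 200 camera calls.

### The job

Build up the sintering stack on the furnace's grey hearth, one piece at a time from the bottom up: the dish with the white bridge in the hearth's seat, the tall pink spacer ring over it so that the bridge has headroom, the dish with the three white crowns, the thin dark vent ring, and last the lid with the knob, each set down fully home in the rim below it. Carry the dishes level so that nothing spills, and leave the dish with the finished ivory-yellow crowns, the arch model and the sample pot where they stand.

Things in the scene. Friction and masses are not known exactly. Their poses are not given: they have to be found in the camera images.
- hearth_seat (a point): The target, fixed: the furnace's lift-out hearth, a round grey fibre block 78 mm across, 22 mm high, on a steel disc 84 mm across, with a pedestal 58 mm across rising to 34 mm. In its top is the seat: a socket 49 mm wide, 6 mm deep. Point: centre of the pedestal's rim, 34 mm above the bench. Each piece's foot drops into the socket below until the shoulder above the foot rests on the rim.
- bridge_dish_c (a point): Round sand-coloured dish, dark bead bed, in which one white three-tooth bridge (29 x 11 mm) stands, its top 8 mm above the rim. 56 mm across, wall 3.5 mm, 22 mm high: tapered foot 4 mm high (40 mm across below, 45 mm above), then 18 mm of straight wall with a 49 mm wide socket in its rim; a foot has about 1.5 mm play all round in a socket. Point: dish's centre, 11 mm above its underside.
- tall_ring_c (a point): Tall pink ceramic spacer ring, six dark vent holes round its outside: 56 mm across, 24 mm high (same 4 mm foot, then 20 mm of straight wall with the same socket), open through the middle, 35 mm wide in the foot; it passes over the bridge and gives it headroom (the thin ring would not). Point: ring's centre, 12 mm above its underside.
- crown_dish_c (a point): Same sand-coloured dish (56 mm across, 22 mm high, same foot and socket) with three separate white crowns in its bead bed, all below the rim. Point: dish's centre, 11 mm above its underside.
- thin_ring_c (a point): Thin dark-grey ceramic vent ring, six black notches in its top edge: 56 mm across, 13 mm high (same 4 mm foot, then 9 mm of straight wall with the same socket), open through the middle. Point: ring's centre, 6.5 mm above its underside.
- kiln_lid_c (a point): Sand-coloured lid: a closed disc 56 mm across, 5 mm thick, over the same 4 mm foot, with a round knob in the middle of its top, 18 mm across, 14 mm high; 23 mm high in all. Point: on the axis, in the knob, 16.5 mm above the lid's underside.
- ivory_dish_c (a point): Bystander, to be left alone: same sand-coloured dish (56 mm across, 22 mm high) with three deep ivory-yellow, finished crowns in its bead bed. Point: dish's centre, 11 mm above its underside.
- grey_arch_c (a point): Bystander, to be left alone: grey printed dental arch model, horseshoe-shaped, 57 x 66 mm, 21 mm high, lying on the bench. Point: middle of its outline, 10 mm above the bench.
- sample_pot_c (a point): Bystander, to be left alone: sample pot with a white cap, 49 mm across, 52 mm high. Point: its centre, 26 mm above its underside.
Not all that is in view belongs to the job. Leave any green or purple look-alike of the part that bears crown_dish_c alone.

How it is judged:
By the outcome, as a careful person would: the job done as asked, in the order asked, and still so for the second after the job is handed in, with the robot touching nothing.
It also fails if it takes over 115 s, if anything falls off the work surface, if the arm or the gripper's body presses on something with over 40 N, if the wrist force passes 120 N, or if a joint passes its speed limit or range.

## Working session

There is one attempt and no reset: what is moved stays moved. The work goes in short steps, Python scripts to look and compute and a tool call to move; the robot and the scene stay as the last step left them, time stands still between calls to the robot, and variables do not carry over. Pictures are saved under pics/ and viewed, at most 14 in all, crops included, and the job is handed in when it is done.

Besides the shell and the picture viewer there is one more tool, called after "Call:" as name(argument=value, ...) on one line, values as JSON. jog_arm: Moves the arm, as the interface text tells. Its arguments: {"type":"object","properties":{"plan":{"type":"array"}},"required":["plan"]}

```bash
ls; mkdir -p pics; cat > h.py <<'E'
import numpy as np, cv2
from bench import *
from scipy.spatial.transform import Rotation as R
def save(n,f,im=None):
    d=get_image(n); cv2.imwrite('pics/'+f,d['img'][:,:,::-1]); np.savez('pics/'+f+'.npz',**{k:v for k,v in d.items()}); return d
def cloud(d,E=None):
    E=d['extrinsics'] if E is None else E
    K=d['intrinsics'];z=d['range_z'];v,u=np.mgrid[:480,:640]
    P=np.stack([(u-K[0,2])/K[0,0]*z,(v-K[1,2])/K[1,1]*z,z],-1)
    return P@E[:3,:3].T+E[:3,3]
E
python3 - <<'E'
from h import *
s=read_state();print(s,tcp_to_grasp)
for n in('top','scene'):
    d=save(n,n+'1.png');print(n,d['intrinsics'],d['extrinsics'])
E
```

```text
pics
{'clock': 0.0, 'joints': array([ 1.56859871e+00,  3.85550481e-01,  6.61908097e-03, -5.43103209e-04,
       -1.19400176e+00, -2.58614012e-01]), 'joint_vel': array([ 6.90887752e-04, -3.81419770e-04, -4.95072018e-05, -7.73443764e-05,
        3.87902864e-04,  1.66430805e-03]), 'joint_efforts': array([ 9.55571886e-04, -3.92285156e+01,  1.88407874e+01,  4.18619201e+00,
       -4.53966932e-03, -5.09730071e-06]), 'position': array([160.97584404, 603.29870335, 230.2160727 ]), 'ee_rot': array([ 9.91495574e-01, -1.30135778e-01, -1.13718797e-04,  1.09191759e-03]), 'contact_force': array([ 0.1594927 ,  0.18342962, -0.35398049]), 'wrist_torque': array([ 0.06934749, -0.03933144, -0.02701991]), 'grasp_force': 0.0, 'gripper_width': 85.36910610179675} 18.700000000000003
top [[523.20904561   0.         321.97828812]
 [  0.         523.20904561 249.41797707]
 [  0.           0.           1.        ]] [[ 7.05711656e-03 -9.92220656e-01  1.24291458e-01  4.29521597e+02]
 [-9.99958085e-01 -7.72732057e-03 -4.91092736e-03 -8.46886036e+01]
 [ 5.83316351e-03 -1.24251591e-01 -9.92233600e-01  1.09720528e+03]
 [ 0.00000000e+00  0.00000000e+00  0.00000000e+00  1.00000000e+00]]
scene [[522.30302194   0.         310.69078626]
 [  0.         522.30302194 246.77140109]
 [  0.           0.           1.        ]] [[ 5.81485934e-01 -6.42169249e-01  4.99492506e-01 -7.22936765e+01]
 [-8.13550728e-01 -4.61288411e-01  3.54045498e-01 -5.16628235e+02]
 [ 3.05297248e-03 -6.12234969e-01 -7.90669983e-01  1.06012651e+03]
 [ 0.00000000e+00  0.00000000e+00  0.00000000e+00  1.00000000e+00]]
```

View pics/top1.png

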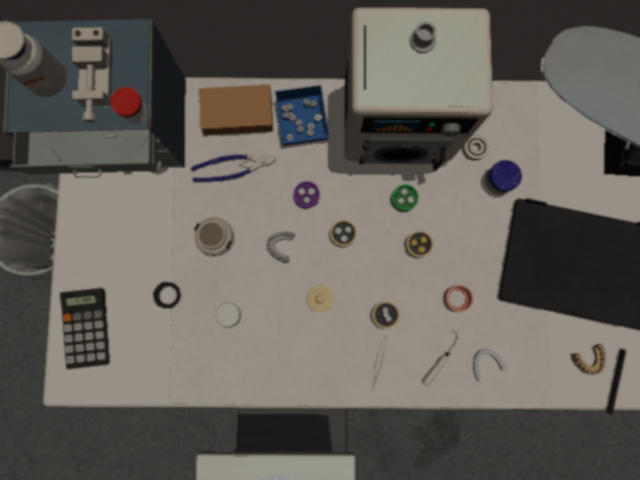

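View pics/scene1.png

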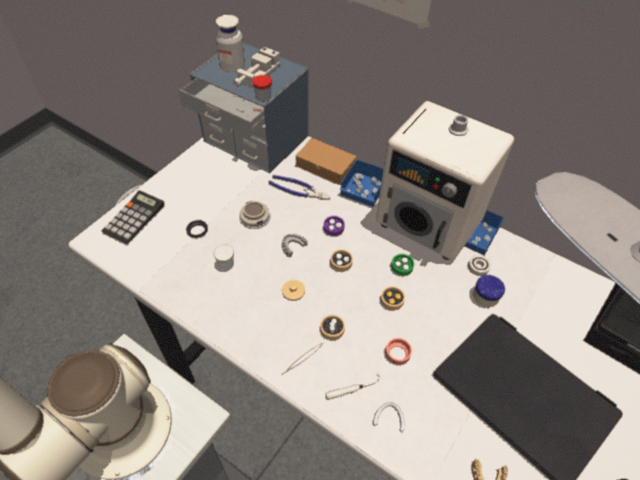

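```bash
cat >> h.py <<'E'
def onplane(d,uv,z,E=None):
    E=d['extrinsics'] if E is None else E
    K=d['intrinsics'];r=np.array([(uv[0]-K[0,2])/K[0,0],(uv[1]-K[1,2])/K[1,1],1])@E[:3,:3].T
    return E[:3,3]+r*(z-E[2,3])/r[2]
E
python3 - <<'E'
from h import *
pts={'top':dict(hearth=(212,237,34),bridge=(385,316,22),tall=(458,298,24),crown=(343,234,22),thin=(167,295,13),lid=(320,298,9),ivory=(419,244,22),pot=(229,315,52),arch=(281,247,10),purple=(306,194,22),green=(404,198,22)),
'scene':dict(hearth=(255,210,34),bridge=(333,326,22),tall=(399,350,24),crown=(342,259,22),thin=(197,229,13),lid=(293,290,9),ivory=(393,297,22),pot=(224,252,52),purple=(334,225,22),green=(402,264,22))}
for n in pts:
    d=np.load(f'pics/{n}1.png.npz'); C=cloud(d)
    m=((C[...,2]>6)&(C[...,2]<70)&(d['range_z']>0)).astype(np.uint8)
    nl,lab,st,ce=cv2.connectedComponentsWithStats(m)
    for k,(u,v,z) in pts[n].items():
        X=onplane(d,(u,v),z)
        # blob: points of the cloud within 45mm of the guess
        q=(np.hypot(C[...,0]-X[0],C[...,1]-X[1])<42)&(m>0)
        P=C[q]; 
        if len(P)<20: print(n,k,X.round(),len(P));continue
        zt=np.percentile(P[:,2],90); T=P
        (cx,cy),r=cv2.minEnclosingCircle(T[:,:2].astype(np.float32))
        print(n,k,X[:2].round(1),'zt',zt.round(1),'med',T[:,:2].mean(0).round(1),'circ',round(cx,1),round(cy,1),round(r,1))
E
```

```text
top hearth [586.6 135.9] zt 33.5 med [588.8 135.5] circ 587.8 136.2 41.3
top bridge [ 428.3 -219.5] zt 24.7 med [ 431.6 -220. ] circ 431.5 -219.9 28.0
top tall [ 465.9 -369.1] zt 25.0 med [ 466.5 -372. ] circ 468.5 -371.1 30.0
top crown [ 596.9 -133.5] zt 21.5 med [ 600.5 -132.9] circ 600.6 -135.6 30.5
top thin [468.1 228.9] zt 15.2 med [468.3 232.7] circ 468.2 232.7 28.9
top lid [464.4 -86.7] zt 20.4 med [464.3 -85.6] circ 464.2 -85.9 27.9
top ivory [ 577.1 -291.4] zt 21.7 med [ 578.6 -291.9] circ 578.3 -292.0 28.4
top pot [428.1  93.3] zt 53.8 med [429.7  97.5] circ 432.8 99.0 27.4
top arch [570.1  -4.2] zt 20.0 med [573.9   1.7] circ 572.6 -6.4 35.5
top purple [681.1 -55.7] zt 22.0 med [682.6 -54.7] circ 682.1 -54.9 28.2
top green [ 674.3 -261.4] zt 21.6 med [ 677.5 -262.8] circ 677.1 -262.2 28.5
scene hearth [590.  132.7] zt 35.0 med [583.4 130.5] circ 587.3 132.9 40.2
scene bridge [ 429.4 -223.6] zt 25.8 med [ 429.4 -221.1] circ 432.9 -227.1 35.4
scene tall [ 463.2 -374.1] zt 25.8 med [ 465.4 -371.5] circ 462.2 -373.9 39.4
scene crown [ 597.6 -136.8] zt 23.2 med [ 598.3 -133.3] circ 601.4 -141.6 36.6
scene thin [464.2 226.5] zt 16.4 med [468.  230.9] circ 462.5 226.2 40.1
scene lid [460.7 -87.6] zt 21.7 med [461.  -87.6] circ 456.1 -84.9 34.4
scene ivory [ 575.  -294.7] zt 23.4 med [ 576.4 -292.5] circ 575.8 -288.0 32.8
scene pot [429.1  95.9] zt 54.7 med [423.8  92.6] circ 429.1 96.8 27.7
scene purple [677.1 -59.4] zt 23.4 med [680.  -55.3] circ 677.4 -58.5 37.7
scene green [ 670.7 -264.8] zt 22.8 med [ 675.2 -263.2] circ 674.3 -259.0 35.5
```

Call:
jog_arm(plan=[[85, [0.98, 0.57, 0], [0, 0, -0.15]], [85, [0.98, 0.57, 0], [0, 0, -0.25]], [85, [0.98, 0.57, 0], [0, 0, -0.25]]])

```text
clock: 0.48
position: [242.8, 521.0, 231.2]
ee_rot: [1.0, -0.001, -0.0, 0.001]
contact_force: [-1.2, 1.7, 0.2]
gripper_width: 85.1
grasp_force: 0.0
```

```bash
python3 - <<'E'
from h import *
s=read_state();print(s['position'],R.from_quat(s['ee_rot']).as_matrix().round(3),s['joints'].round(2),s['clock'])
d=get_image('wrist');print(d['tool_from_camera'].round(3),d['intrinsics'][0,0])
E
```

```text
[242.84849647 520.96828847 231.18561114] [[ 1.    -0.002 -0.   ]
 [-0.002 -1.    -0.001]
 [-0.     0.001 -1.   ]] [ 1.42  0.3  -0.12 -0.   -1.15  0.15] 0.475
[[-1.00000e-03 -9.60000e-01 -2.79000e-01  7.13190e+01]
 [ 1.00000e+00 -1.00000e-03  1.00000e-03  9.94000e-01]
 [-1.00000e-03 -2.79000e-01  9.60000e-01 -1.41443e+02]
 [ 0.00000e+00  0.00000e+00  0.00000e+00  1.00000e+00]] 426.7023758615759
```

Call:
jog_arm(plan=[[85, [0.67, 0.83, 0], [0, 0, 0]], [85, [0.67, 0.83, 0], [0, 0, 0]]])

```text
clock: 0.78
position: [308.3, 440.1, 230.9]
ee_rot: [1.0, 0.001, -0.0, 0.0]
contact_force: [1.3, 0.2, -1.1]
gripper_width: 85.0
grasp_force: 0.0
```

Call:
jog_arm(plan=[[85, [0.67, 0.83, 0], [0, 0, 0]], [85, [0.67, 0.83, 0], [0, 0, 0]]])

```text
clock: 1.02
position: [375.8, 356.8, 231.1]
ee_rot: [1.0, 0.001, -0.0, 0.0]
contact_force: [0.2, 0.7, 0.4]
gripper_width: 85.2
grasp_force: 0.0
```

Call:
jog_arm(plan=[[85, [0.67, 0.83, 0], [0, 0, 0]], [85, [0.67, 0.83, 0], [0, 0, 0]]])

```text
clock: 1.27
position: [443.2, 274.0, 231.1]
ee_rot: [1.0, 0.0, -0.0, 0.0]
contact_force: [-0.7, 0.5, -0.1]
gripper_width: 84.9
grasp_force: 0.0
```

Call:
jog_arm(plan=[[85, [0.67, 0.83, 0], [0, 0, 0]], [85, [0.67, 0.83, 0], [0, 0, 0]], [85, [0.67, 0.83, 0], [0, 0, 0]]])

```text
clock: 1.65
position: [510.8, 190.6, 230.6]
ee_rot: [1.0, -0.001, -0.0, 0.0]
contact_force: [0.1, -0.2, 0.8]
gripper_width: 84.8
grasp_force: 0.0
```

```bash
cat >> h.py <<'E'
def wrist(f):
    s=read_state();d=save('wrist',f)
    T=np.eye(4);T[:3,:3]=R.from_quat(s['ee_rot']).as_matrix();T[:3,3]=s['position']
    E=T@d['tool_from_camera'];np.save('pics/'+f+'.E.npy',E);print(s['position'].round(1),round(s['clock'],2));return d,E
E
python3 - <<'E'
from h import *
wrist('w1.png')
E
```

```text
[510.8 190.6 230.6] 1.65
```

View pics/w1.png

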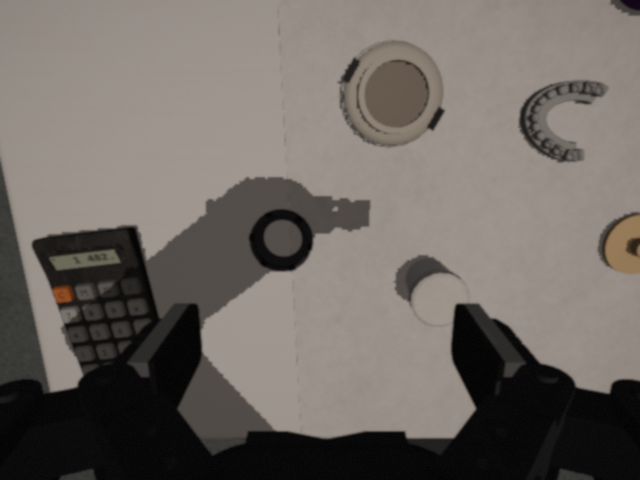

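```bash
cat >> h.py <<'E'
def rim(d,E,g,h,rr,band=3.5):
    """centre of a round rim, height h, outer radius ~rr, near guess g; by depth band, outer contour, circle fit"""
    C=cloud(d,E)
    m=(abs(C[...,2]-h)<band)&(np.hypot(C[...,0]-g[0],C[...,1]-g[1])<rr+9)&(d['range_z']>0)
    m=cv2.morphologyEx(m.astype(np.uint8),cv2.MORPH_OPEN,np.ones((2,2)))
    cs,_=cv2.findContours(m,cv2.RETR_EXTERNAL,cv2.CHAIN_APPROX_NONE)
    if not cs: print('none');return
    P=np.vstack([c[:,0] for c in cs if len(c)>12]);P=cv2.convexHull(P)[:,0].astype(float)
    Q=np.array([onplane(d,p,h,E)[:2] for p in P])
    for _ in range(4):
        A=np.c_[2*Q,np.ones(len(Q))];x=np.linalg.lstsq(A,(Q**2).sum(1),rcond=None)[0]
        r=np.sqrt(x[2]+x[0]**2+x[1]**2);e=abs(np.hypot(*(Q-x[:2]).T)-r);Q=Q[e<max(1.,2.5*e.std())]
    zz=C[...,2][m>0]
    print('c',x[:2].round(1),'r',r.round(1),'res',e.std().round(2),'n',len(Q),'z',np.median(zz).round(1));return x[:2]
E
python3 - <<'E'
from h import *
d=np.load('pics/w1.png.npz');E=np.load('pics/w1.png.E.npy')
rim(d,E,(588,135),34,29);rim(d,E,(588,135),22,39);rim(d,E,(468,231),13,28);rim(d,E,(430,97),52,24.5)
rim(d,E,(464,-86),9,28)
C=cloud(d,E);print(C[200:220,350:360,2].std(),C[90:98,390:400,2].mean(),C[300,240:260,2])
E
```

```text
c [592.1 135. ] r 28.9 res 0.04 n 41 z 32.8
c [592.  135.2] r 38.3 res 0.1 n 27 z 20.6
c [469.3 228.1] r 28.0 res 0.26 n 31 z 11.3
c [431.   95.4] r 23.9 res 0.12 n 24 z 50.6
c [464.6 -88.6] r 28.2 res 0.18 n 18 z 8.4
26.346909911210318 27.22051743936305 [-3.10610733 -1.55164583 -2.13792328 -4.32103784 -2.53451204 -3.20224156
 -1.74040031 -3.77105598 -3.77892291 -4.14253452 -1.59568757 -1.73260463
 -2.88717496 -2.64700295 -3.84438993 -2.10845108 -2.0169901  -2.63582534
 -1.58510924 -3.81647442]
```

Call:
jog_arm(plan=[[85, [-0.16, 0.82, 0.16], [0, 0, 0]], [85, [-0.16, 0.82, 0.16], [0, 0, 0]]])

```text
clock: 1.95
position: [491.9, 109.2, 214.5]
ee_rot: [1.0, 0.001, -0.001, 0.0]
contact_force: [-0.2, 1.1, 0.0]
gripper_width: 85.0
grasp_force: 0.0
```

Call:
jog_arm(plan=[[85, [-0.16, 0.82, 0.16], [0, 0, 0]], [85, [-0.16, 0.82, 0.16], [0, 0, 0]]])

```text
clock: 2.2
position: [476.4, 26.9, 198.9]
ee_rot: [1.0, 0.0, -0.0, 0.0]
contact_force: [0.8, 0.4, 1.1]
gripper_width: 84.8
grasp_force: 0.0
```

Call:
jog_arm(plan=[[85, [-0.16, 0.82, 0.16], [0, 0, 0]], [85, [-0.16, 0.82, 0.16], [0, 0, 0]]])

```text
clock: 2.45
position: [460.8, -55.1, 182.9]
ee_rot: [1.0, 0.0, -0.0, -0.0]
contact_force: [-0.1, -0.1, 0.2]
gripper_width: 85.2
grasp_force: 0.0
```

Call:
jog_arm(plan=[[85, [-0.16, 0.82, 0.16], [0, 0, 0]], [85, [-0.16, 0.82, 0.16], [0, 0, 0]]])

```text
clock: 2.7
position: [445.2, -137.1, 166.8]
ee_rot: [1.0, 0.0, -0.0, -0.0]
contact_force: [0.1, -0.1, -0.1]
gripper_width: 84.8
grasp_force: 0.0
```

Call:
jog_arm(plan=[[85, [-0.16, 0.82, 0.16], [0, 0, 0]], [85, [-0.16, 0.82, 0.16], [0, 0, 0]], [85, [-0.16, 0.82, 0.16], [0, 0, 0]]])

```text
clock: 3.08
position: [430.0, -218.5, 151.0]
ee_rot: [1.0, -0.0, -0.0, -0.0]
contact_force: [-0.5, -0.1, -0.5]
gripper_width: 84.6
grasp_force: 0.0
```

```bash
python3 - <<'E'
from h import *
d,E=wrist('w2.png')
rim(d,E,(430,-220),22,28);rim(d,E,(467,-372),24,28);rim(d,E,(464,-88),9,28)
rim(d,E,(600,-134),22,28);rim(d,E,(578,-292),22,28)
E
```

```text
[ 430.  -218.5  151. ] 3.08
c [ 432.1 -224. ] r 27.8 res 0.05 n 44 z 20.7
c [ 466.4 -374.5] r 28.2 res 0.14 n 41 z 22.7
c [464.4 -90.7] r 28.1 res 0.11 n 43 z 8.0
none
c [ 577. -295.] r 27.0 res 0.11 n 17 z 20.6
```

View pics/w2.png

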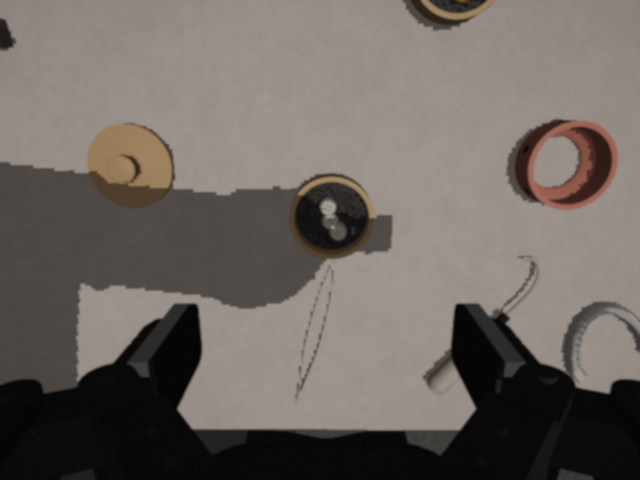

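Call:
jog_arm(plan=[[80, [0.015, 0.03, 0.5], [0, 0, 0]], [76, [0.015, 0.03, 0.9], [0, 0, 0]], [76, [0.015, 0.03, 0.9], [0, 0, 0]]])

```text
clock: 3.5
position: [430.1, -219.6, 59.4]
ee_rot: [1.0, 0.002, -0.003, -0.001]
contact_force: [0.2, -0.4, 0.8]
gripper_width: 76.1
grasp_force: 0.0
```

```bash
python3 - <<'E'
from h import *
d,E=wrist('w3.png')
rim(d,E,(431,-222),22,28)
E
```

```text
[ 430.1 -219.6   59.4] 3.5
c [ 432.6 -223.6] r 27.8 res 0.06 n 52 z 20.7
```

View pics/w3.png

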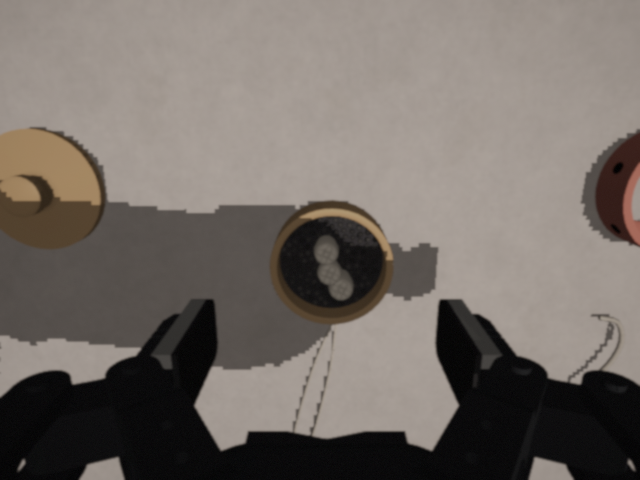

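Call:
jog_arm(plan=[[74, [0, 0.01, 0.3], [0, 0, 0]], [74, [0, 0.01, 0.6], [0, 0, 0]], [74, [0, 0.01, 0.6], [0, 0, 0]], [66, [0, 0.01, 0.6], [0, 0, 0]], [60, [0, 0.01, 0.6], [0, 0, 0]], [56, [0, 0.01, 0.6], [0, 0, 0]], [50, [0, 0.01, 0.6], [0, 0, 0]], [50, [0, 0.01, 0.6], [0, 0, 0]]])

```text
clock: 4.55
position: [432.2, -222.4, 3.0]
ee_rot: [1.0, 0.001, 0.001, 0.0]
contact_force: [-1.4, 3.2, 10.8]
gripper_width: 53.2
grasp_force: 61.4
```

```bash
cat >> h.py <<'E'
def held(f,h,rr=28,g=None):
    """rim of a held piece, in tool axes: plane h mm above TCP along -z tool"""
    d=save('wrist',f);E=np.diag([1.,-1,-1,1])@d['tool_from_camera']
    x=rim(d,E,(0,0) if g is None else g,h,rr,6);print('held offset world-aligned from TCP');return x
E
python3 - <<'E'
from h import *
print(read_state()['position'])
held('w4.png',21)
E
```

```text
[ 432.19889631 -222.39668108    2.97692723]
c [ 2.1 -1.4] r 27.6 res 0.03 n 24 z 18.3
held offset world-aligned from TCP
```

View pics/w4.png

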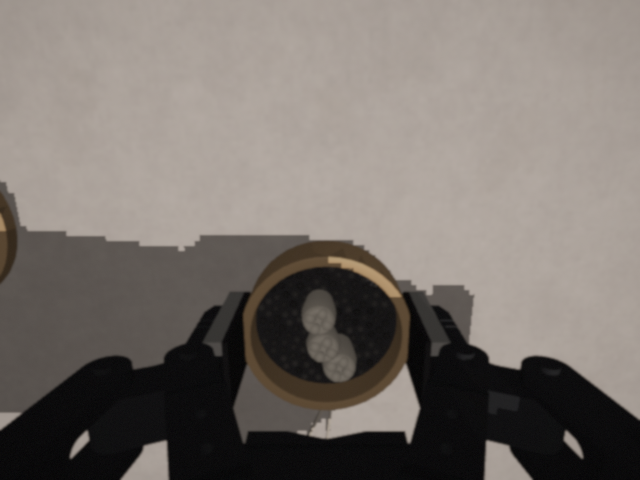

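Call:
jog_arm(plan=[[50, [0, 0, -0.03], [0, 0, 0]], [50, [0, 0, -0.08], [0, 0, 0]], [50, [0, 0, -0.15], [0, 0, 0]], [50, [0, 0, -0.3], [0, 0, 0]], [50, [0, 0, -0.3], [0, 0, 0]], [50, [0, 0, -0.3], [0, 0, 0]]])

```text
clock: 5.35
position: [431.1, -222.2, 31.1]
ee_rot: [1.0, 0.0, -0.0, -0.0]
contact_force: [0.9, 0.6, -1.5]
gripper_width: 53.1
grasp_force: 63.0
```

```bash
python3 - <<'E'
from h import *
s=read_state();print(s['position'],s['contact_force'],s['wrist_torque'],s['gripper_width'])
held('w5.png',21)
d=np.load('pics/w5.png.npz');E=np.diag([1.,-1,-1,1])@d['tool_from_camera'];C=cloud(d,E)
# tilt of rim: plane fit on rim points
m=(C[...,2]>15)&(C[...,2]<30)&(abs(np.hypot(C[...,0]-2,C[...,1]+1.4)-26)<1.5)&(d['range_z']>0)
P=C[m];c=np.linalg.lstsq(np.c_[P[:,:2],np.ones(len(P))],P[:,2],rcond=None)[0];print(c,len(P))
E
```

```text
[ 431.08817251 -222.21782607   31.10210489] [ 0.85583832  0.61737369 -1.45557892] [ 0.00746333  0.05573307 -0.01477969] 53.06839535635053
c [ 2.2 -1.5] r 27.6 res 0.06 n 19 z 18.2
held offset world-aligned from TCP
[ 7.38763696e-03 -8.11869056e-03  1.83921865e+01] 4714
```

Call:
jog_arm(plan=[[50, [0.05, -0.15, -0.15], [0, 0, 0]], [50, [0.15, -0.4, -0.35], [0, 0, 0]], [50, [0.25, -0.67, -0.5], [0, 0, 0]], [50, [0.31, -0.9, -0.5], [0, 0, 0]]])

```text
clock: 5.9
position: [464.1, -130.6, 83.3]
ee_rot: [1.0, 0.001, 0.002, 0.0]
contact_force: [-0.5, 0.2, -0.5]
gripper_width: 52.8
grasp_force: 63.1
```

Call:
jog_arm(plan=[[50, [0.1, -0.3, -0.08], [0, 0, 0]], [50, [0.2, -0.6, -0.16], [0, 0, 0]], [50, [0.31, -0.9, -0.24], [0, 0, 0]]])

```text
clock: 6.28
position: [493.4, -40.4, 106.3]
ee_rot: [1.0, 0.001, 0.0, -0.0]
contact_force: [0.2, -0.6, -1.1]
gripper_width: 53.1
grasp_force: 63.1
```

Call:
jog_arm(plan=[[50, [0.1, -0.3, -0.08], [0, 0, 0]], [50, [0.2, -0.6, -0.16], [0, 0, 0]], [50, [0.31, -0.9, -0.2], [0, 0, 0]]])

```text
clock: 6.65
position: [524.3, 49.8, 126.5]
ee_rot: [1.0, 0.001, 0.001, -0.0]
contact_force: [-0.1, -0.2, -0.3]
gripper_width: 53.1
grasp_force: 63.1
```

Call:
jog_arm(plan=[[50, [0.1, -0.3, 0], [0, 0, 0]], [50, [0.2, -0.6, 0], [0, 0, 0]], [50, [0.27, -0.8, 0], [0, 0, 0]], [50, [0.3, -0.88, 0], [0, 0, 0]], [50, [0.3, -0.88, 0], [0, 0, 0]]])

```text
clock: 7.28
position: [553.8, 135.9, 125.2]
ee_rot: [1.0, 0.001, -0.0, 0.0]
contact_force: [-0.4, -0.3, 0.1]
gripper_width: 53.0
grasp_force: 63.1
```

```bash
python3 - <<'E'
from h import *
d,E=wrist('w6.png')
rim(d,E,(592,135),34,29)
rim(d,E,(592,135),22,39)
held('w6b.png',21)
E
```

```text
[553.8 135.9 125.2] 7.28
c [592.6 135.2] r 28.8 res 0.03 n 48 z 32.8
c [592.9 135.2] r 38.2 res 0.08 n 33 z 20.6
c [2.3 2.6] r 29.1 res 0.22 n 11 z 18.2
held offset world-aligned from TCP
```

View pics/w6.png

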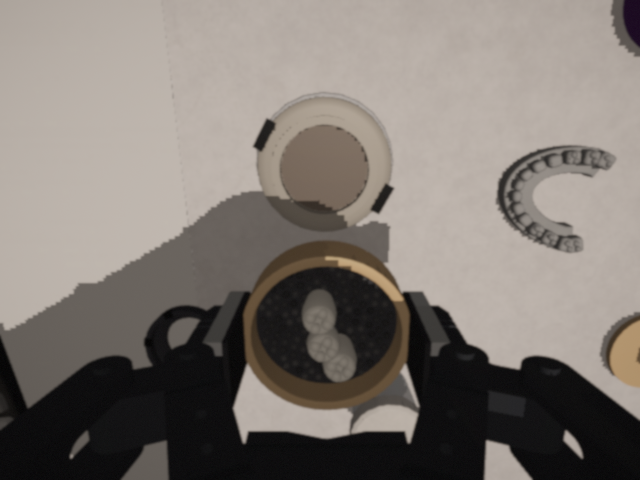

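Call:
jog_arm(plan=[[50, [-0.2, 0, 0.1], [0, 0, 0]], [50, [-0.4, 0, 0.35], [0, 0, 0]], [50, [-0.4, 0, 0.6], [0, 0, 0]], [50, [-0.4, 0, 0.75], [0, 0, 0]], [50, [-0.4, 0, 0.75], [0, 0, 0]], [50, [-0.4, 0, 0.75], [0, 0, 0]]])

```text
clock: 8.12
position: [514.9, 135.9, 51.0]
ee_rot: [1.0, 0.0, 0.001, -0.0]
contact_force: [0.1, -0.1, 0.1]
gripper_width: 53.2
grasp_force: 63.1
```

```bash
python3 - <<'E'
from h import *
d,E=wrist('w7.png')
rim(d,E,(592,135),34,29)
d,E=wrist('w7.png')
rim(d,E,(592,135),34,29)
held('w7b.png',21)
E
```

```text
[514.9 135.9  51. ] 8.12
c [592.7 135.5] r 28.8 res 0.05 n 60 z 32.8
[514.9 136.   51.2] 8.18
c [592.7 135.5] r 28.8 res 0.05 n 57 z 32.8
c [ 2.2 -1.5] r 27.6 res 0.05 n 27 z 18.2
held offset world-aligned from TCP
```

Call:
jog_arm(plan=[[50, [0, 0, -0.2], [0, 0, 0]], [50, [0.2, 0, -0.35], [0, 0, 0]], [50, [0.5, -0.01, -0.35], [0, 0, 0]], [50, [0.7, -0.01, -0.2], [0, 0, 0]], [50, [0.756, -0.01, 0], [0, 0, 0]], [50, [0.756, -0.01, 0.08], [0, 0, 0]], [50, [0.756, -0.01, 0.12], [0, 0, 0]], [50, [0.756, -0.01, 0.12], [0, 0, 0]]])

```text
clock: 9.28
position: [589.1, 136.9, 38.4]
ee_rot: [1.0, 0.001, -0.0, 0.0]
contact_force: [-0.4, 0.3, -1.4]
gripper_width: 52.9
grasp_force: 63.1
```

Call:
jog_arm(plan=[[50, [0, 0, 0.02], [0, 0, 0]], [50, [0, 0, 0.03], [0, 0, 0]], [50, [0, 0, 0.04], [0, 0, 0]], [50, [0, 0, 0.04], [0, 0, 0]]])

```text
clock: 9.78
position: [589.8, 136.9, 34.5]
ee_rot: [1.0, 0.001, 0.0, -0.0]
contact_force: [0.3, 0.9, -1.8]
gripper_width: 52.7
grasp_force: 63.1
```

Call:
jog_arm(plan=[[50, [0, 0, 0.005], [0, 0, 0]], [50, [0, 0, 0.01], [0, 0, 0]], [50, [0, 0, 0.015], [0, 0, 0]], [50, [0, 0, 0.015], [0, 0, 0]]])

```text
clock: 10.28
position: [590.3, 137.1, 33.2]
ee_rot: [1.0, 0.001, 0.001, -0.0]
contact_force: [2.0, 0.6, 2.1]
gripper_width: 52.9
grasp_force: 63.3
```

Call:
jog_arm(plan=[[50, [0, 0, 0.01], [0, 0, 0]], [50, [0, 0, 0.015], [0, 0, 0]], [50, [0, 0, 0.015], [0, 0, 0]]])

```text
clock: 10.65
position: [590.3, 137.1, 33.0]
ee_rot: [1.0, 0.001, 0.001, -0.0]
contact_force: [-0.9, -0.8, 7.7]
gripper_width: 52.8
grasp_force: 64.0
```

Call:
jog_arm(plan=[[55, [0, 0, -0.01], [0, 0, 0]], [60, [0, 0, -0.01], [0, 0, 0]], [68, [0, 0, -0.01], [0, 0, 0]], [76, [0, 0, -0.01], [0, 0, 0]], [80, [0, 0, -0.05], [0, 0, 0]], [80, [0, 0, -0.3], [0, 0, 0]], [80, [-0.3, 0, -0.6], [0, 0, 0]], [80, [-0.3, 0, -0.6], [0, 0, 0]], [80, [-0.3, 0, -0.6], [0, 0, 0]]])

```text
clock: 11.78
position: [559.7, 136.9, 91.3]
ee_rot: [1.0, 0.001, 0.0, -0.0]
contact_force: [-0.5, 0.6, -0.4]
gripper_width: 80.0
grasp_force: 0.0
```

```bash
cat >> h.py <<'E'
def tilt(d,E,c,h):
    C=cloud(d,E);m=(abs(C[...,2]-h)<5)&(abs(np.hypot(C[...,0]-c[0],C[...,1]-c[1])-26)<1.3)
    P=C[m];x=np.linalg.lstsq(np.c_[P[:,:2]-c,np.ones(len(P))],P[:,2],rcond=None)[0];print('tilt',x.round(3))
E
python3 - <<'E'
from h import *
d,E=wrist('w8.png')
c=rim(d,E,(592,135),52,28);tilt(d,E,c,52);rim(d,E,(592,135),22,39)
E
```

```text
[559.7 136.9  91.3] 11.78
c [590.6 135.4] r 27.7 res 0.04 n 58 z 50.7
tilt [ 1.0000e-03 -6.0000e-03  5.0717e+01]
c [591.5 133.5] r 39.4 res 0.29 n 21 z 20.6
```

View pics/w8.png

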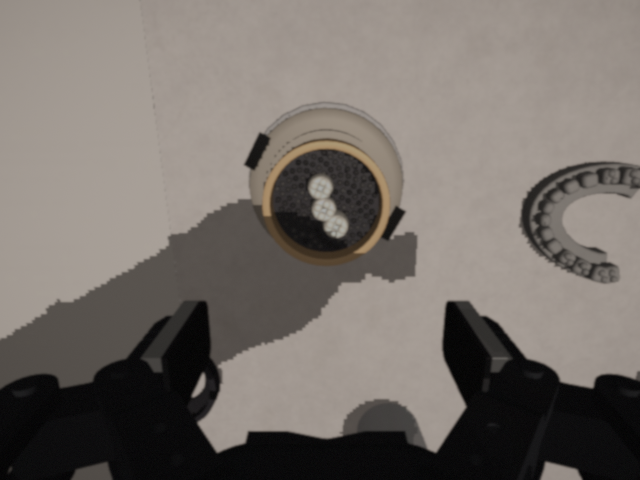

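Call:
jog_arm(plan=[[80, [-0.16, 0.85, -0.2], [0, 0, 0]], [80, [-0.16, 0.85, -0.2], [0, 0, 0]]])

```text
clock: 12.08
position: [543.1, 49.9, 110.5]
ee_rot: [1.0, -0.0, -0.001, 0.0]
contact_force: [-0.5, 0.6, -0.2]
gripper_width: 80.3
grasp_force: 0.0
```

Call:
jog_arm(plan=[[80, [-0.16, 0.85, 0], [0, 0, 0]], [80, [-0.16, 0.85, 0], [0, 0, 0]]])

```text
clock: 12.32
position: [526.7, -35.7, 110.2]
ee_rot: [1.0, -0.001, -0.001, 0.0]
contact_force: [-0.4, -0.1, -0.1]
gripper_width: 80.3
grasp_force: 0.0
```

Call:
jog_arm(plan=[[80, [-0.16, 0.85, 0], [0, 0, 0]], [80, [-0.16, 0.85, 0], [0, 0, 0]]])

```text
clock: 12.58
position: [510.9, -120.7, 110.1]
ee_rot: [1.0, -0.001, -0.001, 0.0]
contact_force: [0.0, 0.8, 0.5]
gripper_width: 80.3
grasp_force: 0.0
```

Call:
jog_arm(plan=[[80, [-0.16, 0.85, 0], [0, 0, 0]], [80, [-0.16, 0.85, 0], [0, 0, 0]]])

```text
clock: 12.82
position: [495.1, -205.8, 110.0]
ee_rot: [1.0, -0.001, -0.001, -0.0]
contact_force: [-0.2, -0.2, 0.1]
gripper_width: 80.2
grasp_force: 0.0
```

Call:
jog_arm(plan=[[80, [-0.16, 0.85, 0], [0, 0, 0]], [80, [-0.16, 0.85, 0], [0, 0, 0]]])

```text
clock: 13.08
position: [479.2, -290.9, 109.9]
ee_rot: [1.0, -0.001, -0.001, -0.0]
contact_force: [-0.5, 0.5, 0.0]
gripper_width: 80.0
grasp_force: 0.0
```

Call:
jog_arm(plan=[[80, [-0.14, 0.85, 0.3], [0, 0, 0]], [80, [-0.14, 0.85, 0.3], [0, 0, 0]], [80, [-0.14, 0.85, 0.3], [0, 0, 0]]])

```text
clock: 13.45
position: [464.7, -374.9, 78.7]
ee_rot: [1.0, -0.001, -0.002, -0.001]
contact_force: [0.4, -0.1, -0.4]
gripper_width: 80.1
grasp_force: 0.0
```

```bash
python3 - <<'E'
from h import *
d,E=wrist('w9.png')
rim(d,E,(466,-374),24,28)
E
```

```text
[ 464.7 -374.9   78.7] 13.45
c [ 467.  -375.3] r 27.9 res 0.06 n 53 z 22.7
```

Call:
jog_arm(plan=[[76, [0, -0.01, 0.4], [0, 0, 0]], [74, [0, -0.01, 0.75], [0, 0, 0]], [74, [0, -0.01, 0.75], [0, 0, 0]], [66, [0, -0.01, 0.75], [0, 0, 0]], [60, [0, -0.01, 0.75], [0, 0, 0]], [56, [0, -0.01, 0.75], [0, 0, 0]], [50, [0, -0.01, 0.75], [0, 0, 0]], [50, [0, -0.01, 0.75], [0, 0, 0]]])

```text
clock: 14.5
position: [467.4, -372.7, 8.7]
ee_rot: [1.0, 0.001, 0.002, 0.001]
contact_force: [-1.3, 2.8, 8.7]
gripper_width: 54.2
grasp_force: 61.3
```

Call:
jog_arm(plan=[[50, [0, 0, -0.05], [0, 0, 0]], [50, [0, 0, -0.2], [0, 0, 0]], [50, [0, 0, -0.5], [0, 0, 0]], [50, [0, 0, -0.8], [0, 0, 0]], [50, [0, 0, -1], [0, 0, 0]], [50, [0, 0, -1], [0, 0, 0]], [50, [0, 0, -1], [0, 0, 0]]])

```text
clock: 15.38
position: [465.5, -371.9, 105.7]
ee_rot: [1.0, 0.0, -0.001, -0.0]
contact_force: [0.3, 1.1, 0.3]
gripper_width: 53.8
grasp_force: 63.1
```

```bash
python3 - <<'E'
from h import *
print(read_state()['position'])
c=held('w10.png',20)
d=np.load('pics/w10.png.npz');tilt(d,np.diag([1.,-1,-1,1])@d['tool_from_camera'],c,19)
E
```

```text
[ 465.47412395 -371.90813701  105.69036322]
c [ 4.7 -1.9] r 33.7 res 0.3 n 6 z 20.4
held offset world-aligned from TCP
tilt [ 0.091 -0.083 16.109]
```

```bash
cat >> h.py <<'E'
def reheld(f,h,band=3):
    d=np.load('pics/'+f+'.npz');E=np.diag([1.,-1,-1,1])@d['tool_from_camera']
    c=rim(d,E,(2,-1.5),h,28,band);tilt(d,E,c,h);return c
E
python3 - <<'E'
from h import *
reheld('w10.png',15);reheld('w10.png',16.5);reheld('w5.png',19.7)
d=np.load('pics/w10.png.npz');C=cloud(d,np.diag([1.,-1,-1,1])@d['tool_from_camera'])
q=(np.hypot(C[...,0]-2,C[...,1]+1.5)<32)&(C[...,2]>5)
print(np.histogram(C[...,2][q],np.arange(5,30,1)))
E
```

```text
c [ 0.3 -1.5] r 28.0 res 0.04 n 25 z 13.7
tilt [ 9.0000e-03 -8.0000e-03  1.3433e+01]
c [ 1.5 -2.4] r 28.1 res 0.3 n 9 z 14.0
tilt [ 8.0000e-03 -2.9000e-02  1.3791e+01]
c [ 1.2 -1.5] r 27.6 res 0.03 n 28 z 17.9
tilt [ 6.0000e-03 -5.0000e-03  1.7662e+01]
(array([ 393,  416,  433,  427,  455,  461,  473,  957, 3043, 1383,  153,
        117,  110,  108,  116,  121,  124,  127,  122,  121,  155,  129,
        133,  144]), array([ 5,  6,  7,  8,  9, 10, 11, 12, 13, 14, 15, 16, 17, 18, 19, 20, 21,
       22, 23, 24, 25, 26, 27, 28, 29]))
```

Call:
jog_arm(plan=[[50, [0.08, -0.4, -0.1], [0, 0, 0]], [50, [0.15, -0.85, -0.2], [0, 0, 0]]])

```text
clock: 15.68
position: [480.4, -286.6, 124.9]
ee_rot: [1.0, -0.0, -0.001, -0.0]
contact_force: [0.4, -0.1, -0.7]
gripper_width: 53.9
grasp_force: 63.1
```

Call:
jog_arm(plan=[[50, [0.15, -0.85, 0], [0, 0, 0]], [50, [0.15, -0.85, 0], [0, 0, 0]]])

```text
clock: 15.92
position: [495.6, -199.7, 125.4]
ee_rot: [1.0, 0.002, -0.001, -0.0]
contact_force: [1.0, -1.0, -0.9]
gripper_width: 53.8
grasp_force: 63.2
```

Call:
jog_arm(plan=[[50, [0.15, -0.85, 0], [0, 0, 0]], [50, [0.15, -0.85, 0], [0, 0, 0]]])

```text
clock: 16.18
position: [510.6, -114.8, 125.3]
ee_rot: [1.0, 0.002, -0.001, -0.0]
contact_force: [-0.8, -0.1, -1.5]
gripper_width: 53.9
grasp_force: 63.2
```

Call:
jog_arm(plan=[[50, [0.15, -0.85, 0], [0, 0, 0]], [50, [0.15, -0.85, 0], [0, 0, 0]]])

```text
clock: 16.42
position: [525.6, -29.8, 125.3]
ee_rot: [1.0, 0.002, -0.001, 0.0]
contact_force: [0.1, -0.3, -0.9]
gripper_width: 53.8
grasp_force: 63.3
```

Call:
jog_arm(plan=[[50, [0.15, -0.85, 0], [0, 0, 0]], [50, [0.15, -0.85, 0], [0, 0, 0]]])

```text
clock: 16.68
position: [540.6, 55.2, 125.2]
ee_rot: [1.0, 0.002, -0.001, 0.0]
contact_force: [0.1, -0.2, -1.1]
gripper_width: 53.7
grasp_force: 63.3
```

Call:
jog_arm(plan=[[50, [0.08, -0.4, 0], [0, 0, 0]], [50, [0.08, -0.84, 0], [0, 0, 0]], [50, [0.08, -0.84, 0], [0, 0, 0]], [50, [0.08, -0.84, 0], [0, 0, 0]]])

```text
clock: 17.18
position: [547.9, 136.4, 125.3]
ee_rot: [1.0, 0.001, -0.001, 0.001]
contact_force: [-0.5, -0.0, -0.4]
gripper_width: 53.8
grasp_force: 63.3
```

```bash
python3 - <<'E'
from h import *
d,E=wrist('w11.png')
c=rim(d,E,(590.6,135.4),52,28);print(c-read_state()['position'][:2])
reheld('w11.png',15)
E
```

```text
[547.9 136.4 125.3] 17.18
c [590.3 135.2] r 27.7 res 0.03 n 53 z 50.8
[42.30360226 -0.71163131]
c [ 0.2 -1.6] r 28.0 res 0.05 n 29 z 13.7
tilt [ 1.0000e-02 -1.1000e-02  1.3464e+01]
```

Call:
jog_arm(plan=[[50, [0.25, -0.01, 0], [0, 0, 0]], [50, [0.421, -0.01, 0.15], [0, 0, 0]], [50, [0.421, -0.01, 0.3], [0, 0, 0]], [50, [0.421, -0.01, 0.45], [0, 0, 0]], [50, [0.421, -0.01, 0.55], [0, 0, 0]], [50, [0.421, -0.01, 0.62], [0, 0, 0]], [50, [0.421, -0.01, 0.62], [0, 0, 0]]])

```text
clock: 18.1
position: [590.3, 137.8, 64.0]
ee_rot: [1.0, 0.001, -0.0, 0.0]
contact_force: [1.0, 0.9, -1.2]
gripper_width: 53.3
grasp_force: 63.3
```

Call:
jog_arm(plan=[[50, [0, 0, 0.015], [0, 0, 0]], [50, [0, 0, 0.03], [0, 0, 0]], [50, [0, 0, 0.045], [0, 0, 0]], [50, [0, 0, 0.045], [0, 0, 0]]])

```text
clock: 18.6
position: [590.7, 137.8, 59.8]
ee_rot: [1.0, 0.0, -0.0, 0.0]
contact_force: [0.2, 0.2, -0.4]
gripper_width: 53.8
grasp_force: 63.3
```

Call:
jog_arm(plan=[[50, [0, 0, 0.01], [0, 0, 0]], [50, [0, 0, 0.02], [0, 0, 0]], [50, [0, 0, 0.025], [0, 0, 0]], [50, [0, 0, 0.025], [0, 0, 0]]])

```text
clock: 19.1
position: [590.7, 137.9, 57.3]
ee_rot: [1.0, 0.001, -0.0, 0.0]
contact_force: [-0.5, 0.6, -0.1]
gripper_width: 53.7
grasp_force: 63.4
```

Call:
jog_arm(plan=[[50, [0, 0, 0.01], [0, 0, 0]], [50, [0, 0, 0.015], [0, 0, 0]], [50, [0, 0, 0.02], [0, 0, 0]], [50, [0, 0, 0.02], [0, 0, 0]]])

```text
clock: 19.6
position: [590.9, 137.9, 57.1]
ee_rot: [1.0, 0.001, 0.0, 0.0]
contact_force: [-3.3, -0.8, 8.5]
gripper_width: 53.8
grasp_force: 64.2
```

Call:
jog_arm(plan=[[55, [0, 0, -0.01], [0, 0, 0]], [60, [0, 0, -0.01], [0, 0, 0]], [68, [0, 0, -0.01], [0, 0, 0]], [76, [0, 0, -0.01], [0, 0, 0]], [80, [0, 0, -0.05], [0, 0, 0]], [80, [0, 0, -0.3], [0, 0, 0]], [80, [-0.3, 0, -0.6], [0, 0, 0]], [80, [-0.3, 0, -0.6], [0, 0, 0]], [80, [-0.3, 0, -0.6], [0, 0, 0]]])

```text
clock: 20.72
position: [560.8, 137.9, 115.3]
ee_rot: [1.0, 0.001, 0.0, -0.0]
contact_force: [-0.6, -0.1, -1.0]
gripper_width: 80.1
grasp_force: 0.0
```

```bash
python3 - <<'E'
from h import *
d,E=wrist('w12.png')
c=rim(d,E,(590.6,135.4),72,28);tilt(d,E,c,72)
E
```

```text
[560.8 137.9 115.3] 20.73
c [590.3 136.3] r 27.8 res 0.04 n 55 z 70.8
tilt [ 1.0000e-03 -5.0000e-03  7.0793e+01]
```

Call:
jog_arm(plan=[[80, [0.1, 0.9, 0], [0, 0, 0]], [80, [0.1, 0.9, 0], [0, 0, 0]]])

```text
clock: 21.02
position: [570.6, 45.9, 113.9]
ee_rot: [1.0, -0.0, -0.001, 0.0]
contact_force: [-0.2, 0.0, -0.6]
gripper_width: 79.9
grasp_force: 0.0
```

Call:
jog_arm(plan=[[80, [0.15, 0.9, 0.1], [0, 0, 0]], [80, [0.15, 0.9, 0.1], [0, 0, 0]]])

```text
clock: 21.28
position: [585.7, -44.8, 103.5]
ee_rot: [1.0, -0.001, -0.001, 0.0]
contact_force: [0.1, 0.4, 0.0]
gripper_width: 80.0
grasp_force: 0.0
```

Call:
jog_arm(plan=[[80, [0.14, 0.92, 0.25], [0, 0, 0]], [80, [0.14, 0.92, 0.25], [0, 0, 0]], [80, [0.14, 0.92, 0.25], [0, 0, 0]]])

```text
clock: 21.65
position: [599.2, -136.7, 77.7]
ee_rot: [1.0, -0.002, -0.002, 0.0]
contact_force: [-0.3, 0.4, -0.3]
gripper_width: 79.8
grasp_force: 0.0
```

```bash
python3 - <<'E'
from h import *
d,E=wrist('w13.png')
c=rim(d,E,(600,-135),22,28);print(c-read_state()['position'][:2])
E
```

```text
[ 599.2 -136.7   77.7] 21.65
c [ 601.4 -136.5] r 27.8 res 0.06 n 47 z 20.6
[ 1.95541504 -1.08135463]
```

View pics/w13.png

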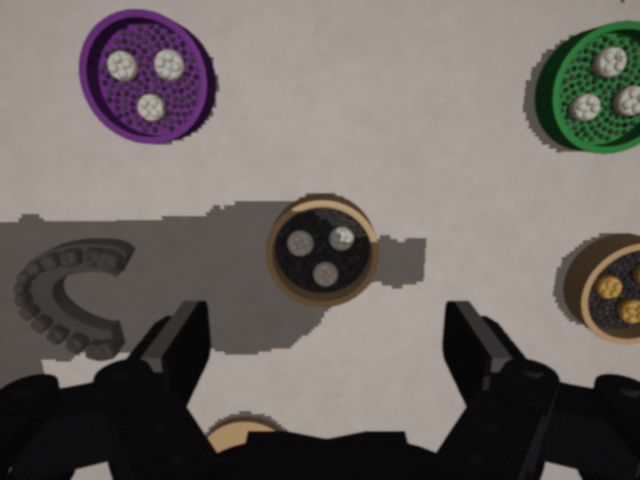

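Call:
jog_arm(plan=[[76, [0, 0, 0.4], [0, 0, 0]], [74, [0, 0, 0.75], [0, 0, 0]], [74, [0, 0, 0.75], [0, 0, 0]], [66, [0, 0, 0.75], [0, 0, 0]], [60, [0, 0, 0.75], [0, 0, 0]], [56, [0, 0, 0.75], [0, 0, 0]], [50, [0, 0, 0.75], [0, 0, 0]], [50, [0, 0, 0.75], [0, 0, 0]]])

```text
clock: 22.7
position: [601.3, -133.9, 8.0]
ee_rot: [1.0, 0.001, 0.002, 0.0]
contact_force: [-1.9, 2.4, 8.9]
gripper_width: 53.5
grasp_force: 61.1
```

Call:
jog_arm(plan=[[50, [0, 0, -0.03], [0, 0, 0]], [50, [0, 0, -0.1], [0, 0, 0]], [50, [0, 0, -0.25], [0, 0, 0]], [50, [0, 0, -0.5], [0, 0, 0]], [50, [0, 0, -0.75], [0, 0, 0]], [50, [0, 0, -0.9], [0, 0, 0]], [50, [0, 0, -1], [0, 0, 0]], [50, [0, 0, -1], [0, 0, 0]], [50, [0, 0, -1], [0, 0, 0]]])

```text
clock: 23.82
position: [599.3, -134.1, 104.4]
ee_rot: [1.0, 0.0, -0.001, -0.0]
contact_force: [-0.3, -0.4, -1.0]
gripper_width: 53.7
grasp_force: 63.0
```

```bash
python3 - <<'E'
from h import *
print(read_state()['position'])
held('w14.png',14);reheld('w14.png',15)
E
```

```text
[ 599.32200663 -134.0565193   104.36651211]
c [ 1.2 -1.5] r 28.3 res 0.03 n 28 z 12.1
held offset world-aligned from TCP
c [ 1.1 -1.5] r 27.4 res 0.05 n 23 z 12.8
tilt [ 4.000e-03 -7.000e-03  1.263e+01]
```

Call:
jog_arm(plan=[[50, [-0.02, -0.15, -0.1], [0, 0, 0]], [50, [-0.07, -0.4, -0.25], [0, 0, 0]], [50, [-0.12, -0.65, -0.35], [0, 0, 0]], [50, [-0.17, -0.9, -0.41], [0, 0, 0]]])

```text
clock: 24.38
position: [582.8, -42.5, 147.4]
ee_rot: [1.0, 0.001, 0.001, -0.0]
contact_force: [0.3, 0.6, -1.2]
gripper_width: 53.3
grasp_force: 63.1
```

Call:
jog_arm(plan=[[50, [-0.06, -0.3, 0], [0, 0, 0]], [50, [-0.12, -0.6, 0], [0, 0, 0]], [50, [-0.17, -0.9, 0], [0, 0, 0]]])

```text
clock: 24.75
position: [565.3, 47.6, 146.8]
ee_rot: [1.0, 0.001, 0.0, -0.0]
contact_force: [0.3, 0.4, -0.8]
gripper_width: 53.8
grasp_force: 63.1
```

Call:
jog_arm(plan=[[50, [-0.06, -0.3, 0], [0, 0, 0]], [50, [-0.12, -0.6, 0], [0, 0, 0]], [50, [-0.15, -0.8, 0], [0, 0, 0]], [50, [-0.17, -0.92, 0], [0, 0, 0]], [50, [-0.17, -0.92, 0], [0, 0, 0]], [50, [-0.17, -0.92, 0], [0, 0, 0]]])

```text
clock: 25.5
position: [548.7, 137.2, 146.3]
ee_rot: [1.0, 0.0, -0.0, 0.0]
contact_force: [0.0, 0.1, -0.8]
gripper_width: 53.6
grasp_force: 63.1
```

```bash
python3 - <<'E'
from h import *
d,E=wrist('w15.png')
c=rim(d,E,(590.6,136),72,28);h=reheld('w15.png',13.9);reheld('w14.png',13.9)
print('move',c-read_state()['position'][:2]-h)
E
```

```text
[548.7 137.2 146.3] 25.5
c [590.1 136.2] r 27.8 res 0.03 n 57 z 70.7
c [ 0.7 -1.6] r 27.9 res 0.04 n 29 z 12.7
tilt [ 7.0000e-03 -1.2000e-02  1.2478e+01]
c [ 0.7 -1.5] r 27.9 res 0.03 n 29 z 12.6
tilt [ 9.0000e-03 -9.0000e-03  1.2422e+01]
move [40.58636126  0.67483108]
```

Call:
jog_arm(plan=[[50, [0.15, 0, 0], [0, 0, 0]], [50, [0.35, -0.007, 0.05], [0, 0, 0]], [50, [0.406, -0.007, 0.2], [0, 0, 0]], [50, [0.406, -0.007, 0.35], [0, 0, 0]], [50, [0.406, -0.007, 0.5], [0, 0, 0]], [50, [0.406, -0.007, 0.6], [0, 0, 0]], [50, [0.406, -0.007, 0.64], [0, 0, 0]], [50, [0.406, -0.007, 0.64], [0, 0, 0]]])

```text
clock: 26.55
position: [589.3, 138.7, 82.3]
ee_rot: [1.0, 0.001, 0.0, 0.0]
contact_force: [0.9, -0.5, -1.2]
gripper_width: 53.7
grasp_force: 63.1
```

Call:
jog_arm(plan=[[50, [0, 0, 0.015], [0, 0, 0]], [50, [0, 0, 0.03], [0, 0, 0]], [50, [0, 0, 0.045], [0, 0, 0]], [50, [0, 0, 0.045], [0, 0, 0]]])

```text
clock: 27.05
position: [589.2, 138.5, 77.7]
ee_rot: [1.0, 0.0, -0.0, 0.0]
contact_force: [0.1, 0.4, -1.6]
gripper_width: 53.2
grasp_force: 63.1
```

Call:
jog_arm(plan=[[50, [0, 0, 0.01], [0, 0, 0]], [50, [0, 0, 0.02], [0, 0, 0]], [50, [0, 0, 0.025], [0, 0, 0]], [50, [0, 0, 0.03], [0, 0, 0]], [50, [0, 0, 0.03], [0, 0, 0]]])

```text
clock: 27.68
position: [589.6, 138.6, 76.0]
ee_rot: [1.0, 0.001, 0.001, -0.0]
contact_force: [-3.0, -1.4, 5.9]
gripper_width: 53.4
grasp_force: 63.6
```

Home at 76 as expected. Release and check.

Call:
jog_arm(plan=[[55, [0, 0, -0.01], [0, 0, 0]], [60, [0, 0, -0.01], [0, 0, 0]], [68, [0, 0, -0.01], [0, 0, 0]], [76, [0, 0, -0.01], [0, 0, 0]], [80, [0, 0, -0.05], [0, 0, 0]], [80, [0, 0, -0.3], [0, 0, 0]], [80, [-0.3, 0, -0.6], [0, 0, 0]], [80, [-0.3, 0, -0.6], [0, 0, 0]], [80, [-0.3, 0, -0.6], [0, 0, 0]]])

```text
clock: 28.8
position: [559.4, 138.6, 134.8]
ee_rot: [1.0, 0.001, 0.0, -0.0]
contact_force: [0.4, -0.3, 0.4]
gripper_width: 79.9
grasp_force: 0.0
```

```bash
python3 - <<'E'
from h import *
d,E=wrist('w16.png')
c=rim(d,E,(590.6,136),90,28);tilt(d,E,c,90)
rim(d,E,(469,230),13,28);rim(d,E,(430,96),52,24.5)
E
```

```text
[559.4 138.6 134.8] 28.8
c [589.1 136.8] r 27.7 res 0.03 n 54 z 88.6
tilt [ 2.0000e-03 -6.0000e-03  8.8746e+01]
c [470.2 229.1] r 29.1 res 0.24 n 20 z 12.4
c [432.7  95.5] r 23.8 res 0.15 n 23 z 50.5
```

View pics/w16.png

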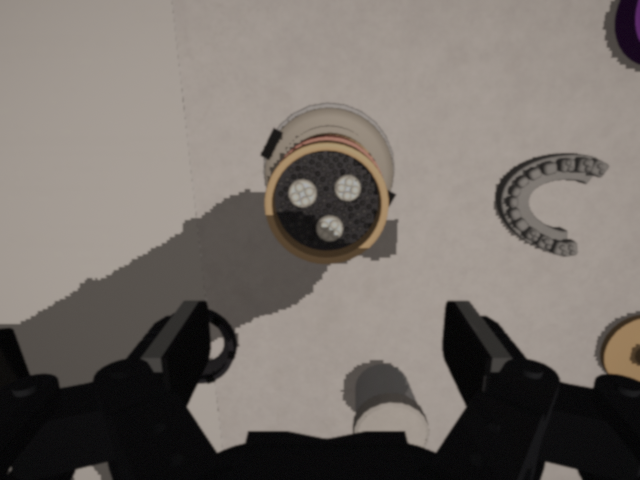

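Call:
jog_arm(plan=[[80, [-0.45, -0.45, 0], [0, 0, 0]], [80, [-0.91, -0.91, 0.3], [0, 0, 0]], [80, [-0.91, -0.91, 0.55], [0, 0, 0]], [80, [-0.91, -0.91, 0.55], [0, 0, 0]], [80, [-0.91, -0.91, 0.55], [0, 0, 0]]])

```text
clock: 29.48
position: [469.3, 229.5, 80.0]
ee_rot: [1.0, 0.0, 0.0, 0.0]
contact_force: [-0.5, -0.7, 0.6]
gripper_width: 79.9
grasp_force: 0.0
```

```bash
python3 - <<'E'
from h import *
d,E=wrist('w17.png')
c=rim(d,E,(469,229),13,28);print(c-read_state()['position'][:2])
E
```

```text
[469.3 229.5  80. ] 29.48
c [469.6 228.9] r 28.0 res 0.2 n 41 z 11.5
[ 0.08029904 -0.59735406]
```

Call:
jog_arm(plan=[[76, [0, -0.01, 0.4], [0, 0, 0]], [74, [0, -0.01, 0.8], [0, 0, 0]], [74, [0, -0.01, 0.8], [0, 0, 0]], [66, [0, -0.01, 0.8], [0, 0, 0]], [60, [0, -0.01, 0.8], [0, 0, 0]], [56, [0, -0.01, 0.8], [0, 0, 0]], [50, [0, -0.01, 0.8], [0, 0, 0]], [50, [0, -0.01, 0.8], [0, 0, 0]]])

```text
clock: 30.52
position: [468.9, 230.9, 1.6]
ee_rot: [1.0, 0.001, 0.001, -0.001]
contact_force: [-0.7, -0.7, 7.4]
gripper_width: 52.3
grasp_force: 61.1
```

Call:
jog_arm(plan=[[50, [0, 0, -0.03], [0, 0, 0]], [50, [0, 0, -0.1], [0, 0, 0]], [50, [0, 0, -0.3], [0, 0, 0]], [50, [0, 0, -0.6], [0, 0, 0]], [50, [0, 0, -0.9], [0, 0, 0]], [50, [0, 0, -1], [0, 0, 0]], [50, [0, 0, -1], [0, 0, 0]]])

```text
clock: 31.4
position: [468.2, 230.5, 100.1]
ee_rot: [1.0, 0.0, 0.0, -0.0]
contact_force: [-0.6, 0.3, -0.5]
gripper_width: 52.5
grasp_force: 62.8
```

```bash
python3 - <<'E'
from h import *
print(read_state()['position'])
held('w18.png',10);reheld('w18.png',9.5)
E
```

```text
[468.15164763 230.52800828 100.06010331]
c [ 1.1 -2.3] r 29.1 res 0.23 n 23 z 9.0
held offset world-aligned from TCP
c [ 0.6 -1.7] r 28.9 res 0.24 n 23 z 9.3
tilt [-0.02  -0.059  9.399]
```

View pics/w18.png

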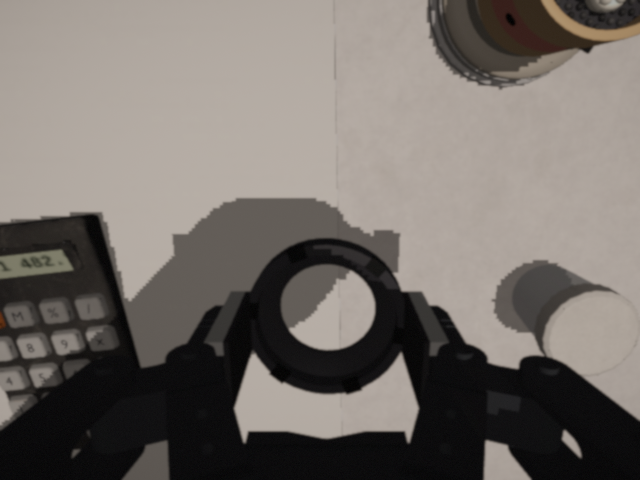

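```bash
python3 - <<'E'
from h import *
d=np.load('pics/w18.png.npz');E=np.diag([1.,-1,-1,1])@d['tool_from_camera'];C=cloud(d,E)
q=(np.hypot(C[...,0]-.5,C[...,1]+1.5)<30)&(abs(C[...,1]+1.5)<22)&(C[...,2]>6)&(C[...,2]<14)
print(np.histogram(C[...,2][q],np.arange(6,15,.5)))
P=C[q];c=np.array([0,0,10.])
for i in range(8):
    e=P@[0,0,1]-P[:,:2]@c[:2]-c[2];k=abs(e)<(1.2 if i<4 else .6)
    c=np.linalg.lstsq(np.c_[P[k][:,:2],np.ones(k.sum())],P[k][:,2],rcond=None)[0]
print(c.round(4),k.sum())
for h in(10.5,11,11.5):
  for b in (2,2.5,3): rim(d,E,(0,-1.5),h,28,b)
E
```

```text
(array([137, 175, 248, 392, 483, 525, 567, 495, 447, 360, 205,  74,  11,
         3,   0,   0,   0]), array([ 6. ,  6.5,  7. ,  7.5,  8. ,  8.5,  9. ,  9.5, 10. , 10.5, 11. ,
       11.5, 12. , 12.5, 13. , 13.5, 14. , 14.5]))
[-0.0283 -0.0563  9.345 ] 2327
c [ 0.7 -2.1] r 28.2 res 0.23 n 18 z 10.2
c [ 0.9 -1.8] r 28.4 res 0.26 n 23 z 9.9
c [ 1.  -1.8] r 28.6 res 0.22 n 24 z 9.6
c [ 7.  -2.5] r 33.6 res 0.53 n 14 z 10.4
c [ 1.  -1.9] r 28.3 res 0.22 n 18 z 10.2
c [ 1.1 -1.9] r 28.4 res 0.29 n 21 z 10.0
c [ 6.5 -1.8] r 33.1 res 0.26 n 12 z 10.7
c [ 7.5 -0.9] r 33.6 res 0.42 n 9 z 10.5
c [ 1.3 -2.5] r 28.2 res 0.16 n 13 z 10.3
```

Call:
jog_arm(plan=[[50, [0, 0, -0.3], [0, 0, 0]], [50, [0.1, 0.1, -0.6], [0, 0, 0]], [50, [0.4, 0.45, -0.65], [0, 0, 0]], [50, [0.7, 0.8, -0.65], [0, 0, 0]], [50, [0.8, 0.93, -0.65], [0, 0, 0]], [50, [0.8, 0.93, -0.65], [0, 0, 0]], [50, [0.8, 0.93, -0.65], [0, 0, 0]]])

```text
clock: 32.33
position: [547.5, 137.9, 164.0]
ee_rot: [1.0, 0.001, -0.001, 0.0]
contact_force: [-0.1, 1.0, -0.0]
gripper_width: 52.2
grasp_force: 62.9
```

```bash
python3 - <<'E'
from h import *
d,E=wrist('w19.png')
c=rim(d,E,(589.5,136.5),90,28)
print('move',c-read_state()['position'][:2]-[.6,-2.2])
E
```

```text
[547.5 137.9 164. ] 32.33
c [588.9 136.7] r 27.7 res 0.02 n 52 z 88.6
move [40.68044478  0.74809523]
```

Call:
jog_arm(plan=[[50, [0.2, 0, 0], [0, 0, 0]], [50, [0.38, -0.007, 0.1], [0.046, 0.034, 0]], [50, [0.407, -0.007, 0.3], [0.046, 0.034, 0]], [50, [0.407, -0.007, 0.45], [0.046, 0.034, 0]], [50, [0.407, -0.007, 0.6], [0.046, 0.034, 0]], [50, [0.407, -0.007, 0.68], [0.046, 0.034, 0]], [50, [0.407, -0.007, 0.68], [0.046, 0.034, 0]]])

```text
clock: 33.25
position: [588.6, 138.3, 96.2]
ee_rot: [1.0, 0.001, 0.017, -0.024]
contact_force: [-0.3, -0.2, -0.1]
gripper_width: 52.1
grasp_force: 62.9
```

Call:
jog_arm(plan=[[50, [0, 0, 0.02], [0, 0, 0]], [50, [0, 0, 0.03], [0, 0, 0]], [50, [0, 0, 0.04], [0, 0, 0]], [50, [0, 0, 0.05], [0, 0, 0]], [50, [0, 0, 0.05], [0, 0, 0]]])

```text
clock: 33.88
position: [589.1, 138.4, 91.8]
ee_rot: [1.0, 0.0, 0.018, -0.024]
contact_force: [-0.5, -0.2, -1.4]
gripper_width: 52.3
grasp_force: 62.9
```

Call:
jog_arm(plan=[[50, [0, 0, 0.01], [0, 0, 0]], [50, [0, 0, 0.02], [0, 0, 0]], [50, [0, 0, 0.03], [0, 0, 0]], [50, [0, 0, 0.03], [0, 0, 0]]])

```text
clock: 34.38
position: [589.3, 138.7, 88.8]
ee_rot: [1.0, 0.001, 0.018, -0.024]
contact_force: [0.7, 0.5, -0.4]
gripper_width: 52.1
grasp_force: 62.9
```

Call:
jog_arm(plan=[[50, [0, 0, 0.005], [0, 0, 0]], [50, [0, 0, 0.01], [0, 0, 0]], [50, [0, 0, 0.015], [0, 0, 0]], [50, [0, 0, 0.02], [0, 0, 0]], [50, [0, 0, 0.02], [0, 0, 0]]])

```text
clock: 35.0
position: [589.8, 138.9, 88.5]
ee_rot: [1.0, 0.001, 0.019, -0.024]
contact_force: [-3.6, -0.4, 8.4]
gripper_width: 52.2
grasp_force: 63.8
```

Call:
jog_arm(plan=[[55, [0, 0, -0.01], [0, 0, 0]], [60, [0, 0, -0.01], [0, 0, 0]], [68, [0, 0, -0.01], [0, 0, 0]], [76, [0, 0, -0.01], [0, 0, 0]], [80, [0, 0, -0.05], [0, 0, 0]], [80, [0, 0, -0.3], [-0.046, -0.034, 0]], [80, [-0.3, 0, -0.6], [-0.046, -0.034, 0]], [80, [-0.3, 0, -0.6], [-0.046, -0.034, 0]], [80, [-0.3, 0, -0.6], [-0.046, -0.034, 0]]])

```text
clock: 36.12
position: [557.3, 135.9, 145.7]
ee_rot: [1.0, 0.0, 0.0, -0.0]
contact_force: [0.6, -0.4, -0.1]
gripper_width: 79.9
grasp_force: 0.0
```

```bash
python3 - <<'E'
from h import *
print(read_state()['ee_rot'])
d,E=wrist('w20.png')
c=rim(d,E,(589.5,136.5),99,28);tilt(d,E,c,98)
E
```

```text
[ 9.99999859e-01  4.75969251e-04  1.62321535e-04 -1.70884999e-04]
[557.3 135.9 145.7] 36.12
c [589.7 136.6] r 28.1 res 0.11 n 45 z 97.9
tilt [ 2.0000e-03 -6.0000e-03  9.7868e+01]
```

View pics/w20.png

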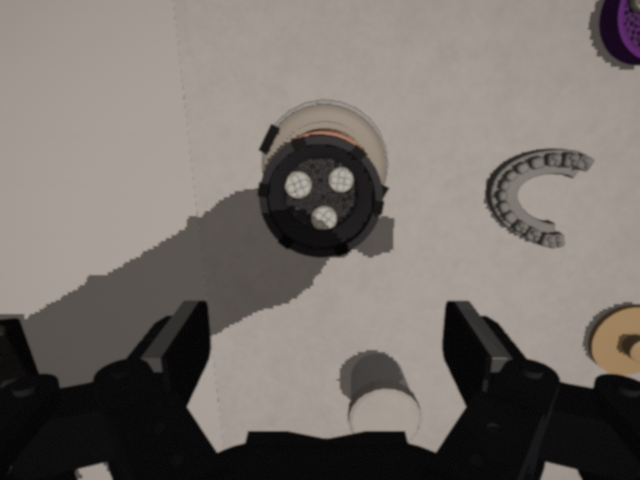

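Call:
jog_arm(plan=[[80, [-0.31, 0.75, 0], [0, 0, 0]], [80, [-0.31, 0.75, 0], [0, 0, 0]]])

```text
clock: 36.42
position: [524.7, 58.5, 144.3]
ee_rot: [1.0, -0.001, -0.002, 0.001]
contact_force: [-0.1, -0.4, -0.4]
gripper_width: 80.1
grasp_force: 0.0
```

Call:
jog_arm(plan=[[70, [-0.31, 0.75, 0.2], [0, 0, 0]], [60, [-0.31, 0.75, 0.2], [0, 0, 0]]])

```text
clock: 36.67
position: [493.5, -16.4, 124.2]
ee_rot: [1.0, -0.001, -0.002, 0.0]
contact_force: [0.5, -0.3, 0.2]
gripper_width: 60.2
grasp_force: 0.0
```

Call:
jog_arm(plan=[[50, [-0.31, 0.75, 0.4], [0, 0, 0]], [45, [-0.31, 0.75, 0.4], [0, 0, 0]], [45, [-0.31, 0.75, 0.4], [0, 0, 0]], [45, [-0.31, 0.75, 0.4], [0, 0, 0]]])

```text
clock: 37.17
position: [465.9, -88.9, 86.0]
ee_rot: [1.0, 0.001, 0.001, 0.0]
contact_force: [0.4, 0.4, 0.6]
gripper_width: 44.7
grasp_force: 0.0
```

```bash
python3 - <<'E'
from h import *
d,E=wrist('w21.png');p=read_state()['position'][:2]
c=rim(d,E,(464.4,-90),9,28,2.5);print(c-p)
c=rim(d,E,(464.4,-90),23,9,3);print(c-p)
E
```

```text
[465.9 -88.9  86. ] 37.17
c [464.7 -89.6] r 27.9 res 0.05 n 45 z 8.1
[-1.28087864 -1.05984255]
c [465.1 -89.6] r 8.9 res 0.04 n 20 z 21.7
[-0.85358308 -1.02459062]
```

View pics/w21.png

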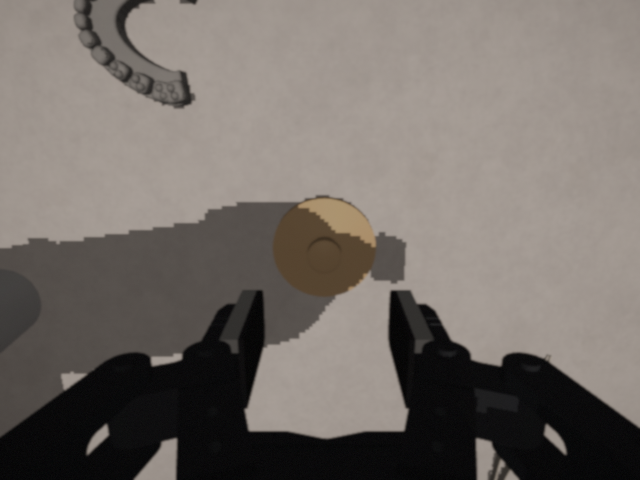

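Call:
jog_arm(plan=[[42, [-0.017, -0.005, 0.4], [0, 0, 0]], [42, [-0.017, -0.005, 0.74], [0, 0, 0]], [42, [-0.017, -0.005, 0.74], [0, 0, 0]], [30, [-0.017, -0.005, 0.74], [0, 0, 0]], [22, [-0.017, -0.005, 0.74], [0, 0, 0]], [16, [-0.017, -0.005, 0.74], [0, 0, 0]], [12, [-0.017, -0.005, 0.74], [0, 0, 0]], [12, [-0.017, -0.005, 0.74], [0, 0, 0]]])

```text
clock: 38.22
position: [464.1, -88.5, 13.3]
ee_rot: [1.0, 0.001, 0.002, -0.0]
contact_force: [-2.1, 1.5, 8.6]
gripper_width: 14.5
grasp_force: 58.5
```

Call:
jog_arm(plan=[[12, [0, 0, -0.03], [0, 0, 0]], [12, [0, 0, -0.1], [0, 0, 0]], [12, [0, 0, -0.3], [0, 0, 0]], [12, [0, 0, -0.6], [0, 0, 0]], [12, [0, 0, -0.9], [0, 0, 0]], [12, [0, 0, -1], [0, 0, 0]], [12, [0, 0, -1], [0, 0, 0]]])

```text
clock: 39.1
position: [462.7, -88.7, 111.9]
ee_rot: [1.0, 0.0, 0.0, -0.0]
contact_force: [-0.8, -0.3, -0.2]
gripper_width: 14.7
grasp_force: 58.6
```

```bash
python3 - <<'E'
from h import *
print(read_state()['position'])
d=save('wrist','w22.png');E=np.diag([1.,-1,-1,1])@d['tool_from_camera']
for h in(-4,-3,-2): c=rim(d,E,(1,-1.5),h,28,2.5)
c=rim(d,E,(1,-1.5),11,9,3)
C=cloud(d,E);q=(np.hypot(C[...,0]-1,C[...,1]+1.5)<29)&(C[...,2]>-8)&(C[...,2]<0)
print(np.histogram(C[...,2][q],np.arange(-8,0.5,.5))[0])
q&=(C[...,0]>6)
P=C[q];c=np.linalg.lstsq(np.c_[P[:,:2],np.ones(len(P))],P[:,2],rcond=None)[0];print(c)
E
```

```text
[462.70083462 -88.71564304 111.87074294]
c [ 1.2 -1.5] r 27.7 res 0.06 n 39 z -5.3
c [ 0.7 -1.7] r 26.6 res 0.28 n 16 z -5.1
c [ 3.5 -1.7] r 7.6 res 0.16 n 10 z -3.0
c [11.7 -2.1] r 17.2 res 0.22 n 13 z 8.7
[  39   68  272  944 2158 2659 1648  611  195   49   28   18   16   23
    8    2]
[-4.30256844e-02 -7.10497996e-04 -4.61792401e+00]
```

View pics/w22.png

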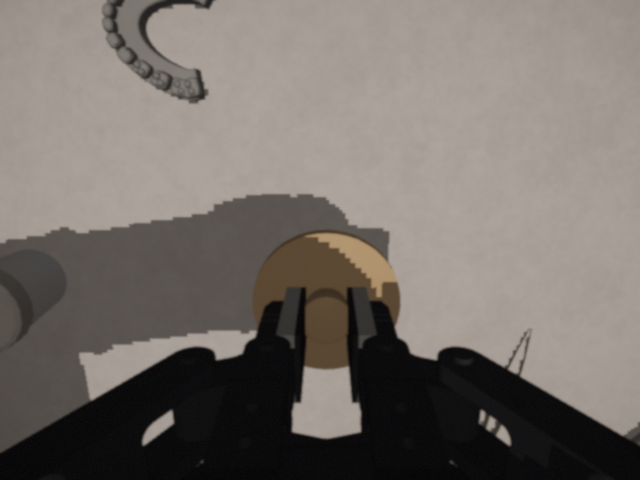

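Call:
jog_arm(plan=[[12, [0.1, -0.3, -0.25], [0, 0.025, 0]], [12, [0.28, -0.75, -0.4], [0, 0.048, 0]], [12, [0.28, -0.75, -0.4], [0, 0.048, 0]]])

```text
clock: 39.52
position: [491.7, -11.6, 151.5]
ee_rot: [1.0, 0.002, 0.026, -0.0]
contact_force: [-0.2, -1.2, -1.4]
gripper_width: 14.7
grasp_force: 58.6
```

Call:
jog_arm(plan=[[12, [0.27, -0.75, -0.23], [0, 0, 0]], [12, [0.27, -0.75, -0.23], [0, 0, 0]]])

```text
clock: 39.78
position: [517.0, 62.8, 175.3]
ee_rot: [1.0, 0.001, 0.025, 0.0]
contact_force: [0.0, -0.5, -0.6]
gripper_width: 14.2
grasp_force: 58.8
```

Call:
jog_arm(plan=[[12, [0.27, -0.76, 0], [0, 0, 0]], [12, [0.27, -0.76, 0], [0, 0, 0]], [12, [0.27, -0.76, 0], [0, 0, 0]], [12, [0.27, -0.76, 0], [0, 0, 0]]])

```text
clock: 40.28
position: [542.3, 136.0, 176.3]
ee_rot: [1.0, -0.0, 0.024, 0.001]
contact_force: [0.4, -0.5, -0.5]
gripper_width: 14.6
grasp_force: 58.9
```

```bash
python3 - <<'E'
from h import *
print(read_state()['ee_rot'])
d,E=wrist('w23.png')
c=rim(d,E,(589.5,136.5),99,28)
print('move',c-read_state()['position'][:2]-[1.3,-1.5])
h=rim(d,np.diag([1.,-1,-1,1])@d['tool_from_camera'],(1,-1.5),-4.1,28,2.5)
E
```

```text
[ 9.99714893e-01 -5.78140294e-05  2.38703045e-02  5.80486471e-04]
[542.3 136.  176.3] 40.27
c [589.5 136.5] r 28.0 res 0.1 n 43 z 97.8
move [45.69455607  2.07216144]
c [ 1.1 -1.6] r 27.7 res 0.06 n 45 z -5.4
```

Call:
jog_arm(plan=[[12, [0.2, -0.01, 0], [0, 0, 0]], [12, [0.44, -0.02, 0.1], [0, 0, 0]], [12, [0.44, -0.02, 0.3], [0, 0, 0]], [12, [0.431, -0.02, 0.45], [0, 0, 0]], [12, [0.431, -0.02, 0.58], [0, 0, 0]], [12, [0.431, -0.02, 0.63], [0, 0, 0]], [12, [0.431, -0.02, 0.63], [0, 0, 0]], [12, [0.431, -0.02, 0.63], [0, 0, 0]]])

```text
clock: 41.32
position: [589.9, 139.6, 117.3]
ee_rot: [1.0, 0.001, 0.026, -0.0]
contact_force: [-0.1, -0.2, 0.2]
gripper_width: 14.9
grasp_force: 58.9
```

Call:
jog_arm(plan=[[12, [-0.015, 0.014, 0], [0, 0, 0]], [12, [-0.015, 0.014, 0.02], [0, 0, 0]], [12, [-0.015, 0.014, 0.03], [0, 0, 0]], [12, [-0.015, 0.014, 0.03], [0, 0, 0]]])

```text
clock: 41.82
position: [588.1, 137.9, 113.4]
ee_rot: [1.0, 0.001, 0.025, 0.0]
contact_force: [-0.2, -0.7, -0.3]
gripper_width: 14.5
grasp_force: 58.9
```

```bash
python3 - <<'E'
from h import *
for i in range(4):
    s=read_state();print(s['position'].round(1));d=get_image('wrist')
E=np.diag([1.,-1,-1,1])@d['tool_from_camera'];rim(d,E,(1,-1.5),-4.1,28,2.5)
d=save('top','t2.png');C=cloud(d)
q=(np.hypot(C[...,0]-588,C[...,1]-136)<32)&(C[...,2]>85);print(q.sum())
E
```

```text
[588.1 137.9 113.4]
[588.2 138.  113.4]
[588.2 138.  113.5]
[588.2 138.  113.5]
c [ 1.1 -1.6] r 27.7 res 0.06 n 45 z -5.4
2106
```

Call:
jog_arm(plan=[[12, [0, 0, 0.015], [0, 0, 0]], [12, [0, 0, 0.03], [0, 0, 0]], [12, [0, 0, 0.04], [0, 0, 0]], [12, [0, 0, 0.04], [0, 0, 0]]])

```text
clock: 42.58
position: [588.4, 138.0, 109.5]
ee_rot: [1.0, 0.001, 0.025, 0.0]
contact_force: [1.2, -0.9, -0.3]
gripper_width: 14.9
grasp_force: 58.9
```

Call:
jog_arm(plan=[[12, [0, 0, 0.01], [0, 0, 0]], [12, [0, 0, 0.015], [0, 0, 0]], [12, [0, 0, 0.02], [0, 0, 0]], [12, [0, 0, 0.025], [0, 0, 0]], [12, [0, 0, 0.025], [0, 0, 0]]])

```text
clock: 43.2
position: [589.0, 138.0, 108.3]
ee_rot: [1.0, 0.001, 0.026, -0.0]
contact_force: [-0.7, -1.3, 5.6]
gripper_width: 14.5
grasp_force: 59.4
```

Call:
jog_arm(plan=[[18, [0, 0, -0.005], [0, 0, 0]], [24, [0, 0, -0.01], [0, 0, 0]], [32, [0, 0, -0.01], [0, 0, 0]], [42, [0, 0, -0.01], [0, 0, 0]], [45, [0, 0, -0.1], [0, 0, 0]], [45, [0, 0, -0.4], [0, -0.048, 0]], [45, [-0.3, 0, -0.6], [0, -0.048, 0]], [45, [-0.3, 0, -0.6], [0, -0.048, 0]], [45, [-0.3, 0, -0.6], [0, -0.048, 0]], [45, [-0.3, 0, -0.6], [0, -0.048, 0]]])

```text
clock: 44.45
position: [555.6, 137.8, 164.8]
ee_rot: [1.0, 0.0, -0.0, 0.0]
contact_force: [0.3, 0.1, 0.0]
gripper_width: 45.0
grasp_force: 0.0
```

```bash
python3 - <<'E'
from h import *
d,E=wrist('w24.png')
c=rim(d,E,(589.5,136.5),104,28,3);tilt(d,E,c,103);rim(d,E,(589.5,136.5),118,9,3)
t=save('top','t3.png');C=cloud(t)
for n,g in dict(ivory=(578,-292),arch=(573,0),pot=(430,97)).items():
    q=(np.hypot(C[...,0]-g[0],C[...,1]-g[1])<42)&(C[...,2]>6)&(C[...,2]<70)
    o=np.load('pics/top1.png.npz');D=cloud(o);p=(np.hypot(D[...,0]-g[0],D[...,1]-g[1])<42)&(D[...,2]>6)&(D[...,2]<70)
    print(n,C[q][:,:2].mean(0)-D[p][:,:2].mean(0))
E
```

```text
[555.6 137.8 164.8] 44.45
c [589.2 136.2] r 27.8 res 0.02 n 49 z 103.1
tilt [-1.0000e-03 -0.0000e+00  1.0291e+02]
c [589.5 136.3] r 8.8 res 0.06 n 25 z 116.7
ivory [-0.13698175 -0.02509049]
arch [-0.17272623  0.1597828 ]
pot [-0.13326963 -0.11453936]
```

The lid is level at 104 mm and the knob top at 118 mm, as they should be, and the bystanders have not moved. Handing in.

```bash
python3 -c "
from bench import *
print(job_done())"
```

```text
the job is handed in; nothing more can be done
None
```

The sintering stack is built in the order asked and handed in at about 44 s on the robot's clock. Each piece measured level and at its expected home height, and the ivory dish, arch model and sample pot have not moved.

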